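# Hang the notched mate gourd on the slanted cup arm

### The arm

A 6-joint arm with a two-finger parallel gripper is mounted at the origin on the work surface. World frame = base frame: x ahead of the robot, y to its left, z up, the work surface at z = 0. Lengths are in m, angles in rad, forces in N, time in s.
With the tool pointing down it reaches from about 0.35 to 0.85 m from the base axis. Payload 8.1 kg.
Tool frame: the origin (TCP) lies at the centre of the arm's flange, where the gripper is bolted on; the fingertips stand 186 mm ahead of it and the grasp point (between the pads) lies 167 mm ahead of it; z points along the fingers, y is the direction in which the jaws open and shut (so a half turn about z gives the same grasp; the last joint's range is limited). The gripper opens to 93 mm and grips with 3 to 60 N. Pads are 15 mm wide; open, the fingers measure 128 mm over their backs; the gripper's body (75 mm by 188 mm) begins 65 mm behind the grasp point.
Start: joints at [1.091, 0.13, 1.488, -0, 1.523, -0.085], TCP at [0.231, 0.554, 0.405] pointing down, gripper open.
Joint ranges: [-2.96, 2.96], [-0.89, 2.26], [0.02, 2.5], [-1.34, 4.48], [0, 2.73], [-2.66, 2.66]. Speed limits (rad/s): [2.39, 2.39, 2.79, 3.14, 3.14, 3.14].

### API

Orientations are given as a rotation vector (axis times angle).
In Python, from plant import robot, viewer, order gives the robot as it stands.
- The arm moves only by the tool apply_moves, never from a script. Its argument "deltas" is a list of rows, each a list of 3 entries, a list of its own where there are three numbers: the finger opening in mm, from 0 to 93, then the shift along the tool's x, y, z in mm, then the turn about the tool's z in rad. In form: [[grip, [dx, dy, dz], yaw], ...]. A call has 1 to 5 rows; each row shifts and turns the commanded pose from where the row before left it, along the tool's axes as they then stand; what a row does not reach is not made up. A row lasts 1/8 s, in which the tool goes at most 62.5 mm and 10.7 degrees, less where a joint would pass 70% of its speed; a pose out of reach is approached as far as the arm can. A call is refused whole if a number of a shift passes 62.5 or a number of a turn 0.188, either way. A call with a gripper value outside its range is refused whole. The fingers move at their own pace and stop on an object; "grip_force" is the grip in N (left out, the last holds). Time passes only in rows, so rows that do not move let the fingers close. It gives the time, the measured TCP pose, the force and the opening at its end, in the units of the state.
- robot.read_state(): the state, without advancing time (a new reading comes with each control period).
- viewer.read_camera(name): name is "scene" or "top"; returns the picture (384x512x3 uint8, blue, green, red); there is no depth.
- viewer.get_calibration(name): a dict with "fx", "fy", "cx", "cy" (pixels), "R" (3x3) and "t" (3): a world point X has camera coordinates R X + t. Camera axes: x right, y down, z forward; pixel columns grow to the right and rows downward; lengths in m; the calibration is good to about 2 mm. A picture is of the moment at which its call begins. get_calibration takes no time and is no camera call.
- order.close_job(): hands the job in, once; it reports no verdict.
The state is a dict: "t": time; "q": joint angles; "dq": joint speeds; "joint_torque": joint torques, N m; "tool_pos": TCP position; "orientation": TCP orientation; "force": force on the tool from outside, world axes, zero at the start; "wrist_torque": the same for the moment, N m; "opening": finger opening in m.
Only numpy, scipy, OpenCV 4.12 (cv2) and the standard library are available. Lean on these libraries where they do the work, as an engineer would, in place of code of your own. Each camera call takes 0.05 s, during which the arm holds its last target. There are 200 camera calls.

### The job

The notched terracotta mate gourd stands mouth down on the round coaster. Pick it up and slip it over the slanted cup arm along the arm's axis, then, pressing only gently, turn it until its two rim notches drop over the steel cross pin, and let go so that it sits fully home with its rim on the arm's collar. Do not drop it onto the arm, the terracotta chips under a hard push, and leave the other things where they are.

Things in the scene. Friction and masses are not known exactly. Their poses are not given: they have to be found in the camera images.
- gourd: Thick-walled terracotta gourd cup, about 0.28 kg (varies by a third), standing mouth DOWN on the coaster, 95 mm tall. Origin: centre of the rim plane (the open mouth, underneath); z points from the mouth to the closed foot on top. Outside diameter 60 mm at the rim, 50 mm at the top. Bore 43 mm at the mouth, up to 47 mm farther in, 88 mm deep.
- gourd_belly (a point): Centre of the gourd's widest part, 65 mm above the rim: 63 mm diameter, nearly straight from 40 to 75 mm above the rim. A good place to grip from above, at 40 to 60 N.
- gourd_notch (a point): Middle of one of two opposite notches in the gourd's rim, on its +y side (the other is on its -y side), 26 mm from the axis. Each is about 14 mm wide (12.6 mm at the bore), 17 mm deep from the rim and cut right through the wall.
- cup_arm: Fixed slanted wooden peg, 35 degrees from vertical, 38 mm diameter, 78 mm long, the last 10 mm tapering to 24 mm. It rises from a collar (disc of 72 mm diameter, 8 mm thick). Origin: centre of the collar's upper face, where the gourd's rim must rest; z runs out along the peg, up and towards the side the stand faces; y is level, x up the slope of the collar.
- peg_pin (a point): Point on the arm's axis, 9 mm above the collar, where an 8 mm steel cross pin passes; it stands out 33 mm to both sides. Its direction is not reported: within 45 degrees either way of the arm's y axis, turned about the peg; find it by touch or sight. It turns only stiffly (0.35 Nm). With the notches off it the rim rides about 13 mm above the collar; over it, the rim goes down to the collar.
- peg_tip (a point): Centre of the peg's free end, 78 mm from the collar.
- stand: Fixed wooden stand that carries the cup arm: square foot 110 x 110 x 18 mm with a slanted stem of 28 mm diameter; the collar's centre is 85 mm above the foot's underside centre, which is the origin. z up; the peg leans towards -x.
- coaster: Loose round wooden coaster, 100 mm diameter, 10 mm thick, under the gourd; origin at the centre of its underside. To be left where it is.
- sugar_tin: Bystander: round yellow enamel tin with a flip lid, 70 mm diameter, 90 mm tall, between gourd and stand; origin under its centre.
- bombilla: Bystander: twisted steel drinking straw, 185 mm long, about 10 mm thick, lying along its y axis; origin under its middle.
- small_cup: Bystander: smaller plain terracotta cup without notches, mouth up, 60 mm diameter, 65 mm tall; origin under its centre.
- jar: Bystander: glass jar with wooden cap, 76 mm diameter, 120 mm tall; origin under its centre.
- bowl: Bystander: white bowl, 100 mm diameter, 45 mm tall; origin under its centre.
- spoon: Bystander: spoon lying flat; origin under its middle.
Things that resemble listed ones, but are neither listed nor needed, are in the scene too. Leave any turquoise look-alike of the gourd alone. What is shaped like the stand but yellow is not meant.

How it is judged:
On the way, in this order (a step that is already met when the one before it is completed fails the run):
1. the gourd is lifted clear of the coaster in the gripper (height (world z) of gourd above 0.05 m and contact force between the fingers and gourd above 1 N), for 0.2 s.
2. still held by the fingers, the gourd is over the arm with its rim within 35 mm of the collar and its axis along the peg (z of gourd in the frame of cup_arm below 0.035 m and x of gourd in the frame of cup_arm between -0.01 and 0.01 m and y of gourd in the frame of cup_arm between -0.01 and 0.01 m and angle between the z axis of gourd and the z axis of cup_arm, either way round below 0.25 rad and contact force between the fingers and gourd above 1 N), for 0.1 s.
At the end, for the whole second after the job is handed in: Gourd released and at rest over the arm: rim centre within 6 mm of the collar (notches over the pin) and 7 mm of the peg axis in x and y, axes within 0.15 rad; coaster and bystanders within 30 mm of their starts (z of gourd in the frame of cup_arm between -0.004 and 0.006 m and x of gourd in the frame of cup_arm between -0.007 and 0.007 m and y of gourd in the frame of cup_arm between -0.007 and 0.007 m and angle between the z axis of gourd and the z axis of cup_arm, either way round below 0.15 rad and linear speed of gourd below 0.01 m/s and contact force between the fingers and gourd below 0.1 N and distance of each of coaster, sugar_tin, bombilla, small_cup, jar, bowl, spoon from where it was at the start of the episode below 0.03 m); the robot touches nothing.
It fails at once if the gourd is pushed against the arm with more than 70 N (contact force between gourd and cup_arm above 70 N).
It fails at once if a bystander is tipped over (angle between any of sugar_tin, small_cup, jar, bowl's own z axis and vertical above 0.6 rad).
It also fails if it takes over 54 s, if anything falls off the work surface, if the arm or the gripper's body presses on something with over 40 N, if the wrist force passes 120 N, or if a joint passes its speed limit or range.

## Working session

There is one attempt and no reset: what is moved stays moved. The work goes in short steps, Python scripts to look and compute and a tool call to move; the robot and the scene stay as the last step left them, time stands still between calls to the robot, and variables do not carry over. Pictures are saved under pics/ and viewed, about 8 in all and at most 12, crops included, and the job is handed in when it is done.

Besides the shell and the picture viewer there is one more tool, called after ">>>" as a command line: name --argument value ..., lists and objects as JSON in quotes. apply_moves: Moves the arm, as the interface text tells. Its arguments: {"type":"object","properties":{"deltas":{"type":"array"},"grip_force":{"type":"number"}},"required":["deltas"]}

```bash
mkdir -p pics
python3 - <<'E'
from plant import robot, viewer, order
import cv2,numpy as np
s=robot.read_state();print(s)
for n in("scene","top"):
    im=viewer.read_camera(n);cv2.imwrite(f"pics/{n}0.png",im)
    c=viewer.get_calibration(n);print(n,c)
E
```

```text
{'t': 0.0, 'q': array([ 1.09062873e+00,  1.31096306e-01,  1.48930563e+00, -1.00335863e-05,
        1.52300624e+00, -8.54050794e-02]), 'dq': array([-0.00077278, -0.00043751, -0.00068359,  0.00098928, -0.0002127 ,
        0.00025494]), 'joint_torque': array([-2.68319181e-04, -5.59826124e+01, -4.91785347e+01,  7.66675291e-02,
        3.48923996e-02, -1.87424198e-04]), 'tool_pos': array([0.23062415, 0.55364207, 0.40371142]), 'orientation': array([-6.15974517e-01, -3.08010551e+00,  2.74251691e-03]), 'force': array([0.29638342, 0.01777435, 0.16296379]), 'wrist_torque': array([ 0.00258563, -0.01672623, -0.00620886]), 'opening': 0.09313278278566264}
scene {'fx': 370.41466158047143, 'fy': 370.41466158047143, 'cx': 253.65266553137909, 'cy': 181.55120904545294, 'R': array([[ 0.22347119,  0.9747093 , -0.0015514 ],
       [ 0.61609343, -0.1424845 , -0.77467868],
       [-0.75530756,  0.17216255, -0.63235318]]), 't': array([-0.08268438, -0.22163108,  1.37684619])}
top {'fx': 361.7668703342444, 'fy': 361.7668703342444, 'cx': 253.96089854420254, 'cy': 201.13782465478224, 'R': array([[-0.00582663, -0.99991762,  0.01143694],
       [-0.99670059,  0.00488119, -0.08101923],
       [ 0.08095673, -0.01187128, -0.99664692]]), 't': array([-0.03573913,  0.53112443,  0.91835891])}
```

View pics/scene0.png

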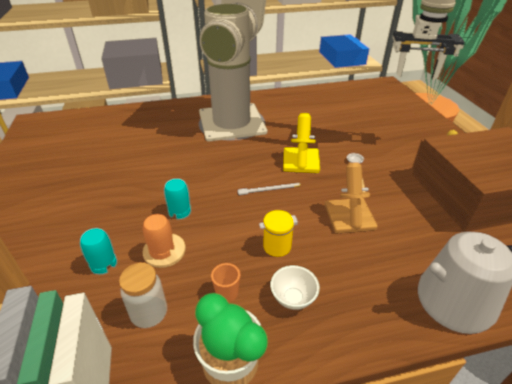

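View pics/top0.png

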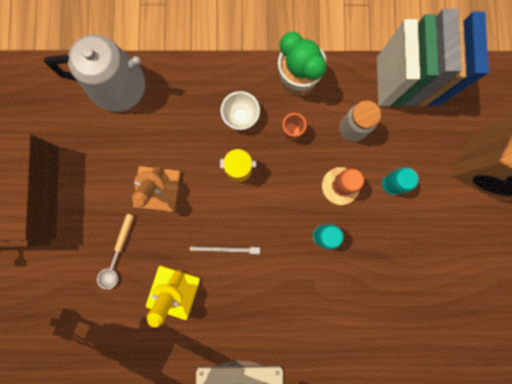

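The scene view has the gourd at about (158,238), the brown stand at (352,200) and the tin at (279,233). The top view has the gourd at about (349,180), the brown stand at (157,188) and the tin at (238,165). I'll zoom in on the stand and gourd in both views.

Run:
```python
import cv2,numpy as np
s=cv2.imread("pics/scene0.png");t=cv2.imread("pics/top0.png")
def c(im,x,y,w,h,k): return cv2.resize(im[y:y+h,x:x+w],(400,300),interpolation=cv2.INTER_CUBIC)
a=np.hstack([c(s,310,150,80,60,5)[:], c(s,310,185,80,60,5)]);a=np.hstack([cv2.resize(s[145:240,300:395+32],(400,300),interpolation=cv2.INTER_CUBIC),cv2.resize(t[155:215,125:205],(400,300),interpolation=cv2.INTER_CUBIC)])
b=np.hstack([c(s,125,208,80,60,5),c(t,310,155,80,60,5)])
cv2.imwrite("pics/crop1.png",np.vstack([a,b]))
```

```text
(no output)
```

View pics/crop1.png

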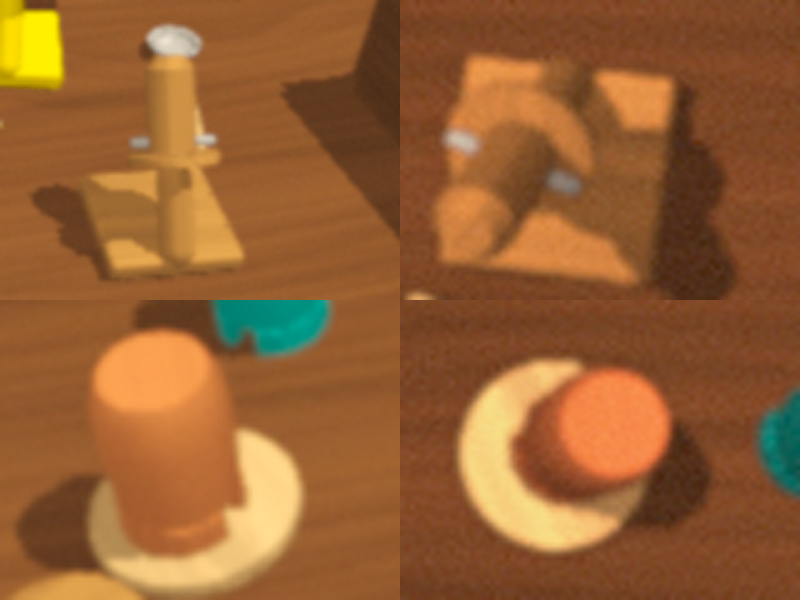

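```bash
cat > h.py <<'E'
import cv2,numpy as np
from plant import robot, viewer, order
from scipy.spatial.transform import Rotation as Ro
def ray(n,u,v):
    c=viewer.get_calibration(n);R=c["R"]
    d=R.T@np.array([(u-c["cx"])/c["fx"],(v-c["cy"])/c["fy"],1]);return -R.T@c["t"],d
def onz(n,u,v,z):
    o,d=ray(n,u,v);return o+d*(z-o[2])/d[2]
def tri(us,ut):
    (o1,d1),(o2,d2)=ray("scene",*us),ray("top",*ut)
    s=np.linalg.lstsq(np.c_[d1,-d2],o2-o1,rcond=None)[0];p,q=o1+s[0]*d1,o2+s[1]*d2
    return (p+q)/2,np.linalg.norm(p-q)
def proj(n,X):
    c=viewer.get_calibration(n);p=c["R"]@X+c["t"];return np.array([c["fx"]*p[0]/p[2]+c["cx"],c["fy"]*p[1]/p[2]+c["cy"]])
E
python3 - <<'E'
from h import *
T=lambda x,y:((x-400+.5)*.2-.5+125,(y+.5)*.2-.5+155)
S=lambda x,y:((x+.5)*.3175-.5+300,(y+.5)*.3167-.5+145)
cs=np.array([onz("top",*T(*p),.018) for p in[(468,57),(675,78),(645,282),(440,262)]])
C=cs.mean(0);print("foot corners",cs.round(3),"centre",C)
e=[cs[0]-cs[3],cs[1]-cs[2],];print("edges",[np.linalg.norm(x) for x in e],[np.degrees(np.arctan2(x[1],x[0])) for x in e])
e=[cs[0]-cs[1],cs[3]-cs[2]];print([np.linalg.norm(x) for x in e],[np.degrees(np.arctan2(-x[0],x[1])) for x in e])
L,g1=tri(S(214,139),T(445,136));Rr,g2=tri(S(133,142),T(580,186));print("pin +y",L,g1,"-y",Rr,g2,np.linalg.norm(L-Rr),(L+Rr)/2)
# gourd from top-face circle & coaster ellipse
t=cv2.imread("pics/top0.png");G=lambda x,y:((x-400+.5)*.2-.5+310,(y-300+.5)*.2-.5+155)
print("gourd top",onz("top",*G(614,424),.105),"coaster",onz("top",*G(553,455),.01))
ims=np.mean([viewer.read_camera("scene").astype(float) for _ in range(6)],0)
cr=ims[224:268,135:193];cr=cv2.resize(cr,None,fx=13,fy=13,interpolation=cv2.INTER_CUBIC)
cv2.imwrite("pics/g2.png",np.clip(cr*1.4,0,255))
E
```

```text
foot corners [[0.625 0.264 0.018]
 [0.614 0.156 0.018]
 [0.507 0.17  0.018]
 [0.518 0.276 0.018]] centre [0.5656734  0.21666661 0.018     ]
edges [np.float64(0.10828223908163928), np.float64(0.10794767004243873)] [np.float64(-6.538403038261161), np.float64(-7.660359360154998)]
[np.float64(0.1089571154830362), np.float64(0.10684699164172017)] [np.float64(-6.0805913128593545), np.float64(-5.881032969656285)]
pin +y [0.57160813 0.24722685 0.1004436 ] 0.0030665580948362695 -y [0.54926056 0.18752466 0.08972607] 0.0012198570003446893 0.0646423313861606 [0.56043435 0.21737576 0.09508484]
gourd top [ 0.57506913 -0.27287702  0.105     ] coaster [ 0.57203739 -0.2673213   0.01      ][ WARN:0@6.179] global loadsave.cpp:1063 imwrite_ Unsupported depth image for selected encoder is fallbacked to CV_8U.
```

View pics/g2.png

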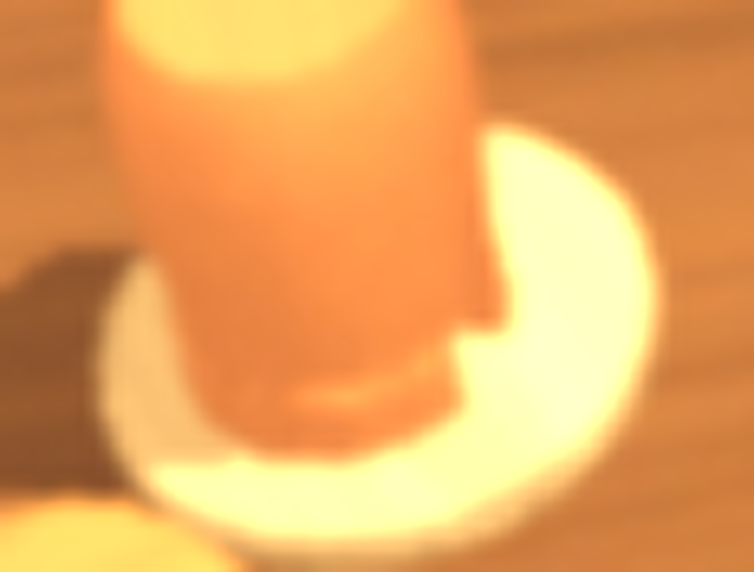

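Run:
```python
from h import *
a=np.r_[np.sin(np.radians(35))*np.array([-.993,.115]),np.cos(np.radians(35))];C=np.array([.5657,.2167,.085])
for n in("top","scene"):print("tip",n,proj(n,C+.078*a),"pinc",proj(n,C+.009*a))
print("gourd top",tri((125+152.5*.2-.5,208+70.5*.2-.5),(310+214.5*.2-.5,155+124.5*.2-.5)))
P=lambda x,y:(135+(x+.5)/13-.5,224+(y+.5)/13-.5)
g=np.array([.573,-.271])
for nm,p,z in[("low",(465,405),.01),("upL",(455,330),.027),("upR",(508,328),.027),("lineL",(290,395),.027),("lineR",(450,350),.027),("lineL10",(290,395),.02),("rimbot",(300,460),.01)]:
    X=onz("scene",*P(*p),z);d=X[:2]-g;print(nm,X.round(4),"r",np.hypot(*d).round(4),"ang",np.degrees(np.arctan2(d[1],d[0])).round(1))
# brown/orange masks in top: gourd top face and coaster centroid
im=cv2.imread("pics/top0.png");hsv=cv2.cvtColor(im,cv2.COLOR_BGR2HSV)
print(hsv[180,349],hsv[190,328])
cam=-viewer.get_calibration("scene")["R"].T@viewer.get_calibration("scene")["t"];print(cam)
for z,r in((.105,.025),(.01,.03),(.027,.0305)):
  ps=np.array([proj("scene",np.array([g[0]+r*np.cos(b),g[1]+r*np.sin(b),z])) for b in np.radians(range(0,360,15))])
  ps=(ps-[135,224]+.5)*13-.5;print(z,[(15*i,*p.astype(int)) for i,p in enumerate(ps) if i<9 or i>15])
```

```text
tip top [138.26245612 201.40135988] pinc [147.72232631 186.97547661]
tip scene [353.45469977 162.60153704] pinc [354.65149609 189.97893185]
gourd top (array([ 0.57495364, -0.27297829,  0.10566047]), np.float64(0.0005635331901929969))
low [ 0.5948 -0.2541  0.01  ] r 0.0276 ang 37.8
upL [ 0.5917 -0.2533  0.027 ] r 0.0258 ang 43.4
upR [ 0.5934 -0.2439  0.027 ] r 0.0339 ang 53.0
lineL [ 0.6003 -0.2827  0.027 ] r 0.0297 ang -23.2
lineR [ 0.5962 -0.2544  0.027 ] r 0.0285 ang 35.5
lineL10 [ 0.5941 -0.2837  0.02  ] r 0.0246 ang -31.1
rimbot [ 0.6009 -0.2838  0.01  ] r 0.0307 ang -24.6
[ 11 174 247] [ 20 124 248]
[ 1.19496537 -0.18802711  0.69883191]
0.105 [(0, np.int64(283), np.int64(71)), (15, np.int64(322), np.int64(61)), (30, np.int64(358), np.int64(45)), (45, np.int64(388), np.int64(23)), (60, np.int64(410), np.int64(-1)), (75, np.int64(423), np.int64(-28)), (90, np.int64(426), np.int64(-55)), (105, np.int64(420), np.int64(-80)), (120, np.int64(404), np.int64(-101)), (240, np.int64(150), np.int64(-62)), (255, np.int64(136), np.int64(-35)), (270, np.int64(131), np.int64(-8)), (285, np.int
[... 722 characters left out ...]
330, np.int64(287), np.int64(453)), (345, np.int64(328), np.int64(459))]
0.027 [(0, np.int64(357), np.int64(397)), (15, np.int64(402), np.int64(384)), (30, np.int64(443), np.int64(364)), (45, np.int64(477), np.int64(338)), (60, np.int64(502), np.int64(307)), (75, np.int64(517), np.int64(274)), (90, np.int64(520), np.int64(241)), (105, np.int64(511), np.int64(210)), (120, np.int64(492), np.int64(184)), (240, np.int64(202), np.int64(232)), (255, np.int64(186), np.int64(265)), (270, np.int64(180), np.int64(298)), (285, np.int64(187), np.int64(330)), (300, np.int64(204), np.int64(358)), (315, np.int64(233), np.int64(380)), (330, np.int64(269), np.int64(394)), (345, np.int64(312), np.int64(400))]
```

```bash
cat >> h.py <<'E'
def plan(X,az=None):
    """tool-frame shift (mm) to TCP target X, and yaw (rad) to bring the jaw axis to world azimuth az (deg, mod 180)"""
    s=robot.read_state();M=Ro.from_rotvec(s["orientation"]).as_matrix()
    d=M.T@(np.array(X)-s["tool_pos"])*1000
    y=M[:,1];cur=np.degrees(np.arctan2(y[1],y[0]))
    print("t",round(s["t"],2),"pos",s["tool_pos"].round(4),"z-axis",M[:,2].round(3),"jaw az",cur.round(1),"q6",s["q"][5].round(2),"F",s["force"].round(1),"open",round(s["opening"]*1000,1))
    print("shift",d.round(1),"n rows",(np.abs(d).max()/62.5).round(1))
    if az is not None:
        k=(az-cur+90)%180-90;print("yaw",-np.radians(k).round(3),"shift after yaw",(Ro.from_euler("z",np.radians(k)).as_matrix().T@M if 0 else (Ro.from_euler("z",np.radians(k)).as_matrix()@M).T@(np.array(X)-s["tool_pos"])*1000).round(1))
E
python3 -c "
from h import *
plan((.575,-.273,.40),77)"
```

```text
t 0.4 pos [0.2307 0.5538 0.4046] z-axis [-0. -0. -1.] jaw az 67.4 q6 -0.09 F [1.1 0.6 0.9] open 92.9
shift [-635.8 -630.8    4.7] n rows 10.2
yaw -0.168 shift after yaw [-521.4 -728.2    4.7]
```

>>> apply_moves --deltas '[[93, [-26, -36, 0], -0.168], [93, [-34, -48, 0], 0], [93, [-34, -48, 0], 0], [93, [-34, -48, 0], 0], [93, [-34, -48, 0], 0]]'

```text
t: 1.02
tool_pos: [0.3305, 0.2913, 0.4049]
orientation: [0.355, 3.121, 0.001]
force: [0.4, -0.3, 0.3]
opening: 0.0931
```

>>> apply_moves --deltas '[[93, [-34, -48, 0], 0], [93, [-34, -48, 0], 0], [93, [-34, -48, 0], 0], [93, [-34, -48, 0], 0], [93, [-34, -48, 0], 0]]'

```text
t: 1.65
tool_pos: [0.4422, 0.0189, 0.4052]
orientation: [0.356, 3.12, 0.0]
force: [1.1, 0.8, 0.5]
opening: 0.0929
```

```bash
python3 -c "
from h import *
plan((.575,-.273,.40),77)"
```

```text
t 1.65 pos [0.4422 0.0189 0.4052] z-axis [ 0.001  0.    -1.   ] jaw az 77.0 q6 -1.42 F [1.1 0.8 0.5] open 92.9
shift [-195.  -254.6    5.4] n rows 4.1
yaw -0.0 shift after yaw [-195.  -254.6    5.4]
```

>>> apply_moves --deltas '[[93, [-36, -48, 0], 0], [93, [-36, -48, 0], 0], [93, [-36, -48, 0], 0], [93, [-36, -48, 0], 0], [93, [-34, -42, 0], 0]]'

```text
t: 2.28
tool_pos: [0.5632, -0.2494, 0.4047]
orientation: [0.357, 3.121, -0.0]
force: [0.2, 0.3, 1.2]
opening: 0.0929
```

>>> apply_moves --deltas '[[93, [-10, -13, 40], 0], [93, [0, 0, 40], 0], [93, [0, 0, 0], 0]]'

```text
t: 2.65
tool_pos: [0.5682, -0.2616, 0.3203]
orientation: [-0.355, -3.114, -0.005]
force: [-0.2, 0.6, -0.0]
opening: 0.0928
```

Run:
```python
from h import *
plan((.575,-.273,.242),77)
cv2.imwrite("pics/m1.png",cv2.resize(np.hstack([viewer.read_camera("top")[130:250,290:420],viewer.read_camera("scene")[150:270,100:230]]),None,fx=3,fy=3,interpolation=cv2.INTER_CUBIC))
```

```text
t 2.65 pos [ 0.5682 -0.2616  0.3203] z-axis [-0.007  0.004 -1.   ] jaw az 77.0 q6 -1.86 F [-0.2  0.6 -0. ] open 92.8
shift [-9.8 -9.8 78.2] n rows 1.3
yaw -0.0 shift after yaw [-9.8 -9.8 78.2]
```

View pics/m1.png

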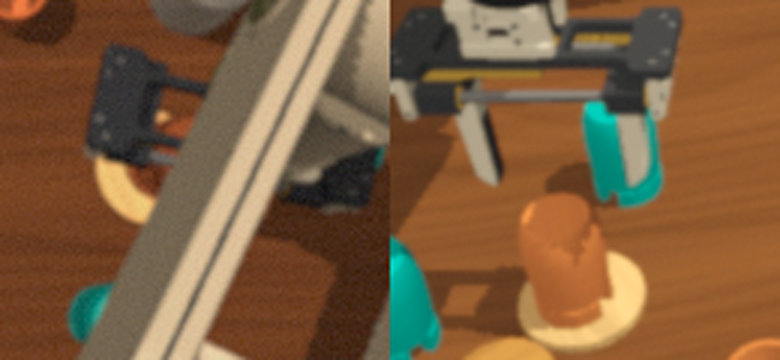

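The fingers are above the gourd at about (560,230) in the scene half of the picture, and they clear the turquoise cup at (625,155). I'm descending and gripping.

>>> apply_moves --deltas '[[93, [-10, -10, 0], 0], [93, [0, 0, 39], 0], [93, [0, 0, 39], 0], [93, [0, 0, 0], 0]]'

```text
t: 3.25
tool_pos: [0.5765, -0.2739, 0.2448]
orientation: [-0.355, -3.118, -0.002]
force: [0.3, -0.5, -0.5]
opening: 0.093
```

```bash
python3 -c "
from h import *
plan((.575,-.273,.242),77)"
```

```text
t 3.25 pos [ 0.5765 -0.2739  0.2448] z-axis [-0.004  0.002 -1.   ] jaw az 77.0 q6 -1.87 F [ 0.3 -0.5 -0.5] open 93.0
shift [1.6 0.6 2.8] n rows 0.0
yaw 0.0 shift after yaw [1.6 0.6 2.8]
```

>>> apply_moves --deltas '[[70, [1, 0, 1], 0], [60, [0, 0, 0], 0], [50, [0, 0, 0], 0], [50, [0, 0, 0], 0], [50, [0, 0, 0], 0]]' --grip_force 40

```text
t: 3.88
tool_pos: [0.5765, -0.2742, 0.247]
orientation: [0.355, 3.12, -0.002]
force: [-0.6, -0.4, 6.5]
opening: 0.0607
```

>>> apply_moves --deltas '[[50, [0, 0, -20], 0], [50, [0, 0, -40], 0], [50, [0, 0, -40], 0], [50, [0, 0, -40], 0], [50, [0, 0, -20], 0]]'

```text
t: 4.5
tool_pos: [0.5763, -0.2738, 0.4091]
orientation: [0.355, 3.118, -0.002]
force: [0.3, -0.6, -3.2]
opening: 0.0608
```

Run:
```python
from h import *
plan((.575,-.273,.40),77)
i=viewer.read_camera("scene");c=proj("scene",robot.read_state()["tool_pos"]-[0,0,.2]).astype(int);print(c)
x,y=c[0]-50,c[1]-40
cv2.imwrite("pics/m2.png",cv2.resize(i[y:y+80,x:x+100],None,fx=8,fy=7.5,interpolation=cv2.INTER_CUBIC))
```

```text
t 4.5 pos [ 0.5763 -0.2738  0.4091] z-axis [ 0.003 -0.002 -1.   ] jaw az 77.0 q6 -1.87 F [ 0.3 -0.6 -3.2] open 60.8
shift [1.5 0.5 9.1] n rows 0.1
yaw 0.0 shift after yaw [1.5 0.5 9.1]
[145 185]
```

View pics/m2.png

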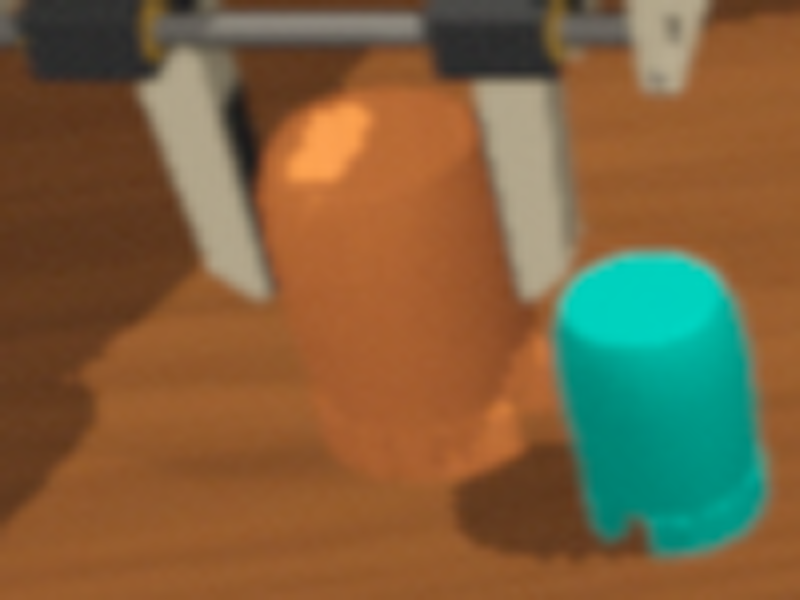

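The gourd is held upright at about (395,280), with the coaster clear below it. I'll move nearer the camera and turn the notch towards it to measure its angle in the grip.

>>> apply_moves --deltas '[[50, [-20, 50, -14], 0], [50, [-23, 54, -14], 0], [50, [-23, 54, -14], 0], [50, [0, 0, 0], 0.171], [50, [0, 0, 0], 0.171]]'

```text
t: 5.18
tool_pos: [0.6763, -0.1334, 0.4454]
orientation: [-0.886, -3.011, 0.0]
force: [-1.1, -0.7, -4.2]
opening: 0.0609
```

>>> apply_moves --deltas '[[50, [0, 0, 0], 0.171], [50, [0, 0, 0], 0.171], [50, [0, 0, 0], 0.171], [50, [0, 0, 0], 0.171], [50, [0, 0, 0], 0.171]]'

```text
t: 5.8
tool_pos: [0.6758, -0.1346, 0.4453]
orientation: [-2.057, -2.37, 0.002]
force: [-0.8, -0.0, -3.7]
opening: 0.0609
```

>>> apply_moves --deltas '[[50, [0, 0, 0], 0], [50, [0, 0, 0], 0]]'

```text
t: 6.05
tool_pos: [0.6759, -0.1347, 0.4466]
orientation: [-2.047, -2.381, 0.001]
force: [0.3, -1.0, -4.9]
opening: 0.0606
```

Run:
```python
from h import *
plan((.575,-.273,.40),77)
i=np.mean([viewer.read_camera("scene").astype(float) for _ in range(4)],0);p=robot.read_state()["tool_pos"]
c=proj("scene",p-[0,0,.21]).astype(int);print(c)
x,y=c[0]-40,c[1]-30;print(x,y)
cv2.imwrite("pics/m3.png",np.clip(1.5*cv2.resize(i[y:y+60,x:x+80],None,fx=10,fy=10,interpolation=cv2.INTER_CUBIC),0,255).astype(np.uint8))
```

```text
t 6.05 pos [ 0.6759 -0.1347  0.4466] z-axis [-0.002  0.    -1.   ] jaw az 8.6 q6 -0.42 F [ 0.3 -1.  -4.9] open 60.6
shift [-121.6 -120.4   46.7] n rows 1.9
yaw -1.193 shift after yaw [  67.1 -157.4   46.9]
[219 197]
179 167
```

View pics/m3.png

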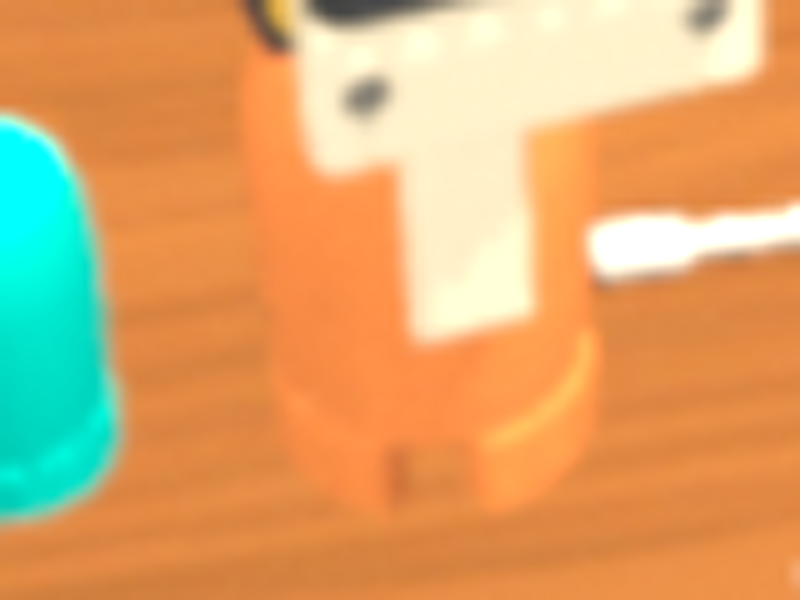

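Run:
```python
from h import *
g=np.array([.6759,-.1347])
for p,z in[((388,511),.209),((482,508),.209),((388,440),.226),((480,440),.226)]:
    X=onz("scene",179+(p[0]+.5)/10-.5,167+(p[1]+.5)/10-.5,z);d=X[:2]-g;print(X.round(4),np.hypot(*d).round(4),np.degrees(np.arctan2(d[1],d[0])).round(1))
# silhouette check of the axis: left/right edges at y~440
X=[onz("scene",179+(x+.5)/10-.5,167+(y+.5)/10-.5,.215) for x,y in((283,425),(598,385))];print(X,np.mean(X,0))
plan((.53,.22,.5),83.4)
```

```text
[ 0.6986 -0.1446  0.209 ] 0.0247 -23.6
[ 0.7017 -0.1273  0.209 ] 0.0269 15.9
[ 0.6975 -0.1433  0.226 ] 0.0232 -21.8
[ 0.7013 -0.1268  0.226 ] 0.0266 17.2
[array([ 0.67736219, -0.16106802,  0.215     ]), array([ 0.67987754, -0.10079687,  0.215     ])] [ 0.67861987 -0.13093244  0.215     ]
t 6.25 pos [ 0.6759 -0.1347  0.4475] z-axis [-0.  0. -1.] jaw az 8.5 q6 -0.42 F [-0.9  0.4 -3.6] open 60.5
shift [372.4 -91.8 -52.4] n rows 6.0
yaw -1.307 shift after yaw [185.7 335.6 -52.5]
```

The picture shows the notch facing the camera, with edges at x≈388 and 482 near the rim at y≈510. It sits about -17° from the jaw axis, and the pin is -16.8° from the arm's y axis, so they match. I'm carrying it to the stand with the jaw axis along the arm's y.

>>> apply_moves --deltas '[[50, [0, 0, 0], -0.1867], [50, [0, 0, 0], -0.1867], [50, [0, 0, 0], -0.1867], [50, [0, 0, 0], -0.1867], [50, [0, 0, 0], -0.1867]]'

```text
t: 6.88
tool_pos: [0.6759, -0.1347, 0.4478]
orientation: [0.751, 3.05, 0.0]
force: [0.5, 0.2, -3.8]
opening: 0.0606
```

>>> apply_moves --deltas '[[50, [0, 0, 0], -0.1867], [50, [0, 0, 0], -0.1867], [50, [20, 36, 0], 0], [50, [27, 48, 0], 0], [50, [27, 48, 0], 0]]'

```text
t: 7.5
tool_pos: [0.6171, 0.0061, 0.4478]
orientation: [0.183, 3.136, 0.0]
force: [0.5, 0.3, -3.5]
opening: 0.0607
```

>>> apply_moves --deltas '[[50, [27, 48, 0], 0], [50, [27, 48, 0], 0], [50, [27, 48, 0], 0], [50, [20, 40, 0], 0], [50, [0, 0, 0], 0]]'

```text
t: 8.12
tool_pos: [0.5377, 0.2023, 0.4482]
orientation: [0.175, 3.136, 0.002]
force: [0.8, 0.1, -3.6]
opening: 0.0605
```

```bash
cat >> h.py <<'E'
L=np.array([-.993,.115,0]);L/=np.linalg.norm(L);C0=np.array([.5657,.2167,.085]);Y=np.cross([0,0,1],-L)
def uz():
    """pivot (grasp point) in the lean plane, mm from the collar centre"""
    p=robot.read_state()["tool_pos"]-[0,0,.167]-C0
    print("u,y,z",(np.array([p@L,p@Y,p[2]])*1000).round(1))
E
python3 -c "
from h import *
plan((.529,.221,.412),83.4);uz()"
```

```text
t 8.12 pos [0.5377 0.2023 0.4482] z-axis [ 0.     0.001 -1.   ] jaw az 83.6 q6 -1.19 F [ 0.8  0.1 -3.6] open 60.5
shift [10.7 17.5 36.2] n rows 0.6
yaw 0.004 shift after yaw [10.8 17.5 36.2]
u,y,z [ 26.2 -17.5 196.2]
```

>>> apply_moves --deltas '[[50, [11, 17, 20], 0], [50, [0, 0, 25], 0], [50, [0, 0, 0], 0]]'

```text
t: 8.5
tool_pos: [0.5292, 0.2172, 0.3991]
orientation: [-0.184, -3.131, 0.003]
force: [-0.2, -0.6, -4.2]
opening: 0.0606
```

Run:
```python
from h import *
plan((.529,.221,.412),83.4);uz()
i=viewer.read_camera("scene");j=viewer.read_camera("top")
cv2.imwrite("pics/m4.png",np.hstack([cv2.resize(i[100:230,300:400],(450,585),interpolation=cv2.INTER_CUBIC),cv2.resize(j[150:240,100:160],(350,525),interpolation=cv2.INTER_CUBIC)[:585] if 0 else cv2.resize(j[140:257,110:180],(350,585),interpolation=cv2.INTER_CUBIC)]))
```

```text
t 8.5 pos [0.5292 0.2172 0.3991] z-axis [-0.006 -0.002 -1.   ] jaw az 83.3 q6 -1.15 F [-0.2 -0.6 -4.2] open 60.6
shift [  0.7   3.7 -12.9] n rows 0.2
yaw -0.002 shift after yaw [  0.7   3.7 -12.9]
u,y,z [ 36.3  -3.7 147.1]
```

View pics/m4.png

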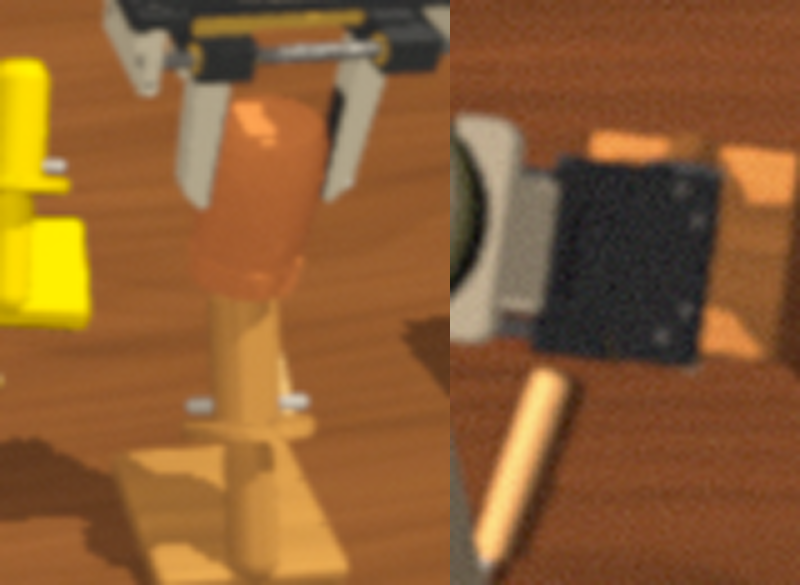

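The gourd's rim (247,290) is centred over the peg (245,330) in the scene half of the picture. I'm lowering it over the tip, then hooking and tilting it along the planned arc.

>>> apply_moves --deltas '[[50, [1, 3.5, 0], 0], [50, [0, 0, 5], 0], [50, [0, 0, 5], 0], [50, [0, 0, 3], 0], [50, [0, 0, 0], 0]]'

```text
t: 9.22
tool_pos: [0.5293, 0.2212, 0.3892]
orientation: [-0.184, -3.135, 0.001]
force: [0.3, 0.4, -3.4]
opening: 0.0606
```

```bash
python3 -c "
from h import *
plan((.529,.221,.412),83.4);uz()"
```

```text
t 9.22 pos [0.5293 0.2212 0.3892] z-axis [-0.001 -0.    -1.   ] jaw az 83.3 q6 -1.15 F [ 0.3  0.4 -3.4] open 60.6
shift [  0.3  -0.3 -22.8] n rows 0.4
yaw -0.002 shift after yaw [  0.3  -0.3 -22.8]
u,y,z [ 36.6   0.3 137.2]
```

>>> apply_moves --deltas '[[50, [0, 0, 4], 0], [50, [3, 0, 0], 0], [50, [3, 0, 0], 0], [50, [3, 0, 0], 0], [50, [0, 0, 0], 0]]' --grip_force 25

```text
t: 9.85
tool_pos: [0.5205, 0.2224, 0.3863]
orientation: [0.183, 3.135, 0.0]
force: [1.4, -0.6, -3.0]
opening: 0.0606
```

```bash
python3 -c "
from h import *
plan((.529,.221,.412),83.4);uz()"
```

```text
t 9.85 pos [0.5205 0.2224 0.3863] z-axis [ 0.001  0.    -1.   ] jaw az 83.3 q6 -1.14 F [ 1.4 -0.6 -3. ] open 60.6
shift [ -8.6  -0.4 -25.7] n rows 0.4
yaw -0.002 shift after yaw [ -8.6  -0.4 -25.7]
u,y,z [ 45.5   0.5 134.3]
```

>>> apply_moves --deltas '[[50, [5, 0, 2], 0], [50, [5, 0, 3], 0], [50, [5, 0, 3.5], 0], [50, [0, 0, 0], 0]]'

```text
t: 10.35
tool_pos: [0.5051, 0.2242, 0.3767]
orientation: [-0.183, -3.135, 0.0]
force: [1.1, 1.1, -2.1]
opening: 0.0607
```

Run:
```python
from h import *
plan((.529,.221,.412),83.4);uz()
i=viewer.read_camera("scene")
cv2.imwrite("pics/m5.png",cv2.resize(i[110:210,310:400],(540,600),interpolation=cv2.INTER_CUBIC))
```

```text
t 10.35 pos [0.5051 0.2242 0.3767] z-axis [-0.001 -0.    -1.   ] jaw az 83.3 q6 -1.13 F [ 1.1  1.1 -2.1] open 60.7
shift [-24.1  -0.4 -35.3] n rows 0.6
yaw -0.001 shift after yaw [-24.1  -0.4 -35.3]
u,y,z [ 61.1   0.5 124.7]
```

View pics/m5.png

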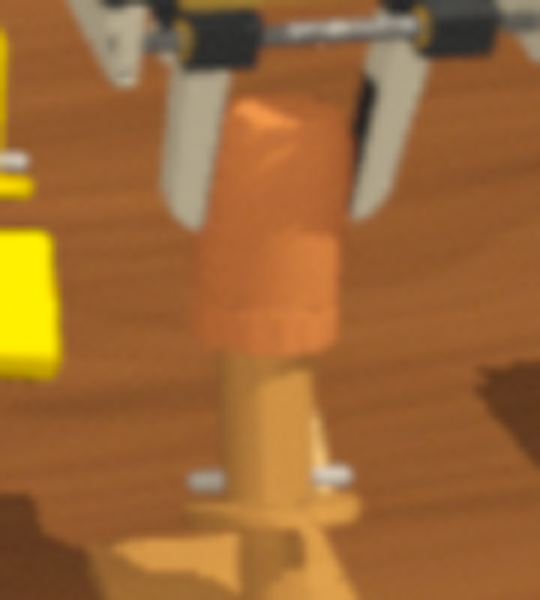

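The gourd is tilting on the peg: the rim at (268,340) sits around the peg, and the forces stay near 1–2 N. I'll continue the arc.

>>> apply_moves --deltas '[[50, [5, 0, 4], 0], [50, [5.5, 0, 4.5], 0], [50, [5.5, 0, 5.5], 0], [50, [0, 0, 0], 0]]'

```text
t: 10.9
tool_pos: [0.4892, 0.226, 0.3624]
orientation: [-0.183, -3.135, 0.001]
force: [2.3, 0.9, -3.3]
opening: 0.0609
```

```bash
python3 -c "
from h import *
plan((.529,.221,.412),83.4);uz()"
```

```text
t 10.9 pos [0.4892 0.226  0.3624] z-axis [-0.001 -0.    -1.   ] jaw az 83.3 q6 -1.12 F [ 2.3  0.9 -3.3] open 60.9
shift [-40.1  -0.3 -49.6] n rows 0.8
yaw -0.001 shift after yaw [-40.1  -0.4 -49.6]
u,y,z [ 77.1   0.4 110.4]
```

>>> apply_moves --deltas '[[50, [-2.9, 0, 4.1], 0], [50, [-2.9, 0, 4.1], 0], [50, [-2.9, 0, 4.1], 0], [50, [0, 0, 0], 0]]'

```text
t: 11.4
tool_pos: [0.4987, 0.2248, 0.3504]
orientation: [-0.184, -3.136, 0.001]
force: [1.0, -0.7, -3.0]
opening: 0.0611
```

>>> apply_moves --deltas '[[50, [-2.9, 0, 4.1], 0], [50, [-2.9, 0, 4.1], 0], [50, [-2.9, 0, 4.1], 0], [50, [0, 0, 0], 0]]'

```text
t: 11.9
tool_pos: [0.5073, 0.2238, 0.3382]
orientation: [0.184, 3.136, -0.0]
force: [2.4, -0.8, -3.9]
opening: 0.0607
```

Run:
```python
from h import *
plan((.529,.221,.412),83.4);uz()
i=viewer.read_camera("scene")
cv2.imwrite("pics/m6.png",cv2.resize(i[110:210,310:400],(540,600),interpolation=cv2.INTER_CUBIC))
```

```text
t 11.9 pos [0.5073 0.2238 0.3382] z-axis [ 0. -0. -1.] jaw az 83.3 q6 -1.13 F [ 2.4 -0.8 -3.9] open 60.7
shift [-21.9  -0.3 -73.8] n rows 1.2
yaw -0.002 shift after yaw [-21.9  -0.3 -73.8]
u,y,z [58.8  0.3 86.2]
```

View pics/m6.png

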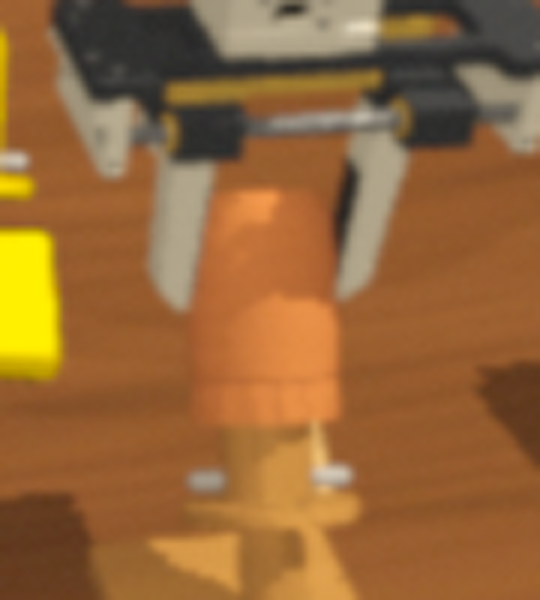

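The gourd slides down the peg, with its rim at about (265,415) above the pin ends at (205,480) and (332,474). I'm continuing down to just above the pin.

>>> apply_moves --deltas '[[50, [-2.3, 0, 3.3], 0], [50, [-2.3, 0, 3.3], 0], [50, [-2.3, 0, 3.3], 0], [50, [-2.3, 0, 3.3], 0], [50, [0, 0, 0], 0]]'

```text
t: 12.58
tool_pos: [0.5164, 0.2228, 0.3251]
orientation: [0.184, 3.136, -0.0]
force: [1.9, -1.7, -4.5]
opening: 0.0612
```

>>> apply_moves --deltas '[[50, [-1.2, 0, 1.6], 0], [50, [-1.2, 0, 1.6], 0], [50, [-1.2, 0, 1.6], 0], [50, [0, 0, 0], 0]]'

```text
t: 13.08
tool_pos: [0.5198, 0.2224, 0.3204]
orientation: [-0.184, -3.136, 0.0]
force: [0.7, -0.4, -3.8]
opening: 0.0608
```

>>> apply_moves --deltas '[[50, [-1.2, 0, 1.6], 0], [50, [-1.2, 0, 1.6], 0], [50, [0, 0, 0], 0]]'

```text
t: 13.45
tool_pos: [0.5222, 0.2221, 0.3172]
orientation: [-0.184, -3.136, 0.0]
force: [0.6, -0.7, -4.2]
opening: 0.061
```

```bash
python3 -c "
from h import *
plan((.529,.221,.412),83.4);uz()"
```

```text
t 13.45 pos [0.5222 0.2221 0.3172] z-axis [-0. -0. -1.] jaw az 83.3 q6 -1.14 F [ 0.6 -0.7 -4.2] open 61.0
shift [ -6.9  -0.3 -94.8] n rows 1.5
yaw -0.002 shift after yaw [ -6.9  -0.3 -94.8]
u,y,z [43.9  0.4 65.2]
```

No push so far with the rim estimated at about 9 mm, which is below where it would ride on the pin. I'll continue gently.

>>> apply_moves --deltas '[[50, [-1.2, 0, 1.6], 0], [50, [-0.6, 0, 0.8], 0], [50, [0, 0, 0], 0]]'

```text
t: 13.82
tool_pos: [0.5239, 0.2219, 0.3149]
orientation: [-0.184, -3.136, 0.0]
force: [1.4, 0.2, -2.8]
opening: 0.0608
```

>>> apply_moves --deltas '[[50, [-0.6, 0, 0.8], 0], [50, [-0.6, 0, 0.8], 0], [50, [0, 0, 0], 0]]'

```text
t: 14.2
tool_pos: [0.5251, 0.2218, 0.3133]
orientation: [-0.184, -3.136, 0.0]
force: [0.5, -0.3, -3.8]
opening: 0.0607
```

>>> apply_moves --deltas '[[50, [-0.6, 0, 0.8], 0], [50, [-0.6, 0, 0.8], 0], [50, [0, 0, 0], 0]]'

```text
t: 14.58
tool_pos: [0.5263, 0.2216, 0.3117]
orientation: [-0.184, -3.136, 0.0]
force: [1.1, -0.2, -2.3]
opening: 0.0614
```

```bash
python3 -c "
from h import *
plan((.529,.221,.412),83.4);uz()"
```

```text
t 14.57 pos [0.5263 0.2216 0.3117] z-axis [-0. -0. -1.] jaw az 83.3 q6 -1.15 F [ 1.1 -0.2 -2.3] open 61.4
shift [  -2.7   -0.3 -100.3] n rows 1.6
yaw -0.002 shift after yaw [  -2.7   -0.3 -100.3]
u,y,z [39.7  0.4 59.7]
```

>>> apply_moves --deltas '[[50, [-0.6, 0, 0.8], 0], [50, [-0.6, 0, 0.8], 0], [50, [0, 0, 0], 0]]'

```text
t: 14.95
tool_pos: [0.5275, 0.2215, 0.3111]
orientation: [0.183, 3.136, -0.0]
force: [-4.7, -2.1, 6.1]
opening: 0.0608
```

>>> apply_moves --deltas '[[50, [-0.6, 0, 0.8], 0], [50, [0, 0, 0], 0], [50, [0, 0, 0], 0]]'

```text
t: 15.32
tool_pos: [0.5278, 0.2215, 0.3111]
orientation: [-0.183, -3.136, 0.0]
force: [-9.4, -2.8, 12.9]
opening: 0.0613
```

Run:
```python
from h import *
plan((.529,.221,.412),83.4);uz()
i=np.mean([viewer.read_camera("scene").astype(float) for _ in range(3)],0)
cv2.imwrite("pics/m7.png",np.clip(1.2*cv2.resize(i[130:210,315:390],(560,597),interpolation=cv2.INTER_CUBIC),0,255).astype(np.uint8))
```

```text
t 15.32 pos [0.5278 0.2215 0.3111] z-axis [-0. -0. -1.] jaw az 83.3 q6 -1.15 F [-9.4 -2.8 12.9] open 61.3
shift [  -1.2   -0.4 -100.9] n rows 1.6
yaw -0.002 shift after yaw [  -1.2   -0.4 -100.9]
u,y,z [38.2  0.4 59.1]
```

View pics/m7.png

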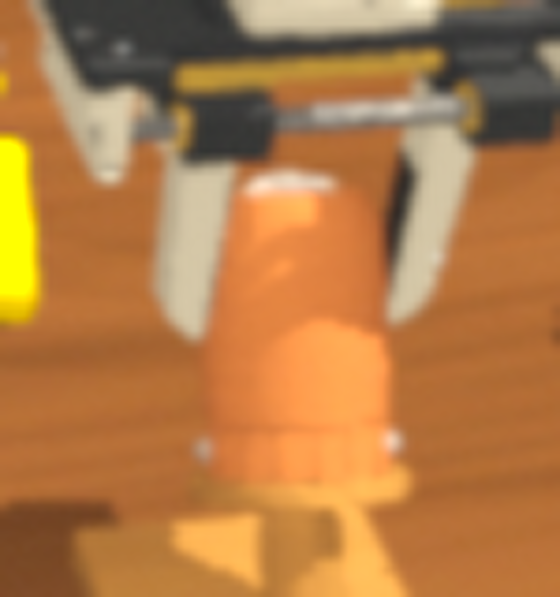

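The pin ends show at the notches, at (203,448) and (392,440), and the rim is on the collar at about y=485. The push is about 16 N, at the expected depth. I'll ease off, open and lift away.

>>> apply_moves --deltas '[[50, [0.4, 0, -0.8], 0], [62, [0, 0, 0], 0], [70, [0, 0, 0], 0], [93, [0, 0, 0], 0], [93, [0, 0, 0], 0]]'

```text
t: 16.1
tool_pos: [0.5277, 0.2215, 0.3101]
orientation: [0.184, 3.136, 0.0]
force: [0.4, -0.5, -0.3]
opening: 0.0855
```

```bash
python3 -c "
from h import *
plan((.529,.221,.412),83.4);uz()"
```

```text
t 16.1 pos [0.5277 0.2215 0.3101] z-axis [ 0.  0. -1.] jaw az 83.3 q6 -1.15 F [ 0.4 -0.5 -0.3] open 85.5
shift [  -1.3   -0.4 -101.9] n rows 1.6
yaw -0.002 shift after yaw [  -1.3   -0.4 -101.9]
u,y,z [38.3  0.4 58.1]
```

>>> apply_moves --deltas '[[93, [0, 0, 0], 0], [93, [0, 0, -10], 0], [93, [0, 0, -30], 0], [93, [0, 0, -50], 0], [93, [0, 0, -50], 0]]'

```text
t: 16.73
tool_pos: [0.5274, 0.2214, 0.4523]
orientation: [0.184, 3.136, 0.0]
force: [0.1, -0.1, -0.4]
opening: 0.0929
```

>>> apply_moves --deltas '[[93, [30, 0, -40], 0], [93, [50, 0, 0], 0], [93, [50, 0, 0], 0], [93, [0, 0, 0], 0], [93, [0, 0, 0], 0]]'

```text
t: 17.35
tool_pos: [0.3987, 0.2367, 0.4911]
orientation: [0.183, 3.134, 0.001]
force: [-0.6, 0.5, 0.4]
opening: 0.0931
```

Run:
```python
from h import *
plan((.529,.221,.412),83.4)
i=viewer.read_camera("scene");j=viewer.read_camera("top")
cv2.imwrite("pics/m8.png",np.vstack([np.hstack([cv2.resize(i[130:210,310:400],(400,356),interpolation=cv2.INTER_CUBIC),cv2.resize(j[145:225,110:200],(400,356),interpolation=cv2.INTER_CUBIC)]),np.hstack([cv2.resize(i[90:384,60:400],(400,240)),cv2.resize(j[:300,80:512],(400,240))])]))
# moved-bystander check: change in the top picture
d=cv2.absdiff(cv2.imread("pics/top0.png"),j).max(2)>60
for n,(x,y) in dict(tin=(238,165),bowl=(240,110),cup=(294,125),jar=(360,120),coaster=(330,190)).items():print(n,d[y-22:y+22,x-22:x+22].mean().round(3))
```

```text
t 17.35 pos [0.3987 0.2367 0.4911] z-axis [ 0.002  0.    -1.   ] jaw az 83.3 q6 -1.03 F [-0.6  0.5  0.4] open 93.1
shift [-131.1   -0.5   79.4] n rows 2.1
yaw -0.001 shift after yaw [-131.1   -0.6   79.4]
tin 0.0
bowl 0.0
cup 0.0
jar 0.0
coaster 0.21
```

View pics/m8.png

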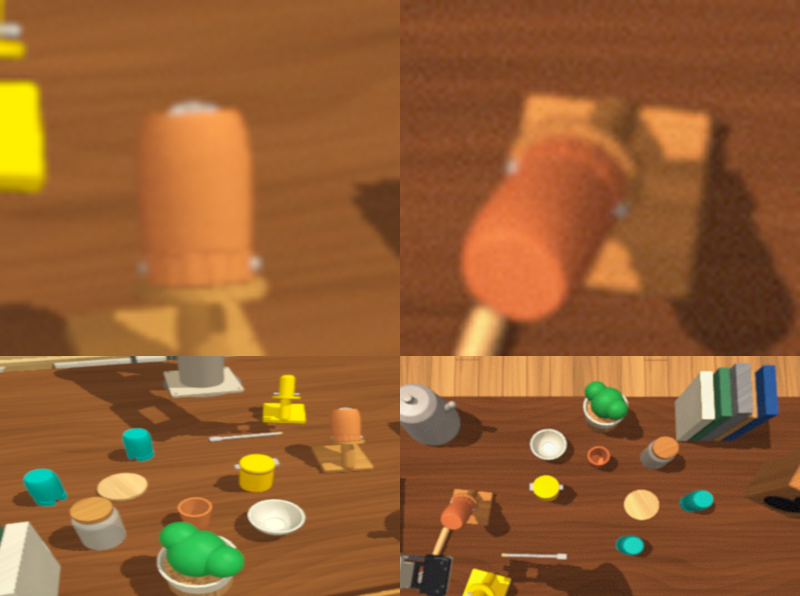

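The gourd is seated on the collar, with the pin ends showing on both sides at (142,265) and (256,262). The coaster (top-view pixel ≈340,185) is unmoved. I'm handing the job in.

```bash
python3 -c "
from plant import order
print(order.close_job())"
```

```text
the job is handed in; nothing more can be done
None
```

The gourd sits fully home on the brown cup arm, with its rim on the collar and both notches over the cross pin. It is released, and I handed the job in at about 17.5 s. No verdict was reported.

**What I did**
- **Alignment:** I found the pin by sight at about 17° from the arm's y axis. I gripped the gourd so its notches lay at that same angle to the jaws. A closer look at the notch while it was held agreed within a few degrees.
- **Tilting and fitting:** The moves cannot tilt the tool, so I hooked the rim on the peg tip and let the gourd pivot in the fingers to the peg's slant. It then slid down along the axis.
- **Seating:** The notches dropped over the pin without any search turn. The rim met the collar at the expected depth, with a push of about 16 N against the 70 N limit.

**Last checks**
- **Seating:** The rim shows seated on the collar in both views, and the pin ends show on both sides.
- **Gripper:** It is open and clear, with no contact force.
- **Bystanders:** The tin, bowl, cup and jar are unchanged in the top view. The coaster appears in the same place. I checked the drinking straw and spoon only by eye in the last picture; the gripper hid part of the spoon.

No check failed. One estimate of the notch angle differed by about 7°, because of small errors in locating the gourd's axis in the image.

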